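Set the wax warmer's heat selector and start it

ROBOT

A 6-joint arm with a two-finger parallel gripper is mounted at the origin on a cart in front of the work surface, level with it; the furniture and walls round the work are solid. World frame = base frame: x ahead of the robot, y to its left, z up, the work surface at z = 0. Lengths are in m, angles in rad, forces in N, time in s.
With the tool pointing down it reaches from about 0.375 to 0.9 m from the base axis. Payload 3.1 kg.
Tool frame: the origin (TCP) lies between the finger pads; the fingertips stand 11 mm ahead of it and the grasp point (between the pads) lies 8 mm behind it; z points along the fingers, y is the line along which they close (so a half turn about z gives the same grasp; the last joint's range is limited). The gripper opens to 87 mm and grips with 3 to 60 N. Pads are 19 mm wide; open, the fingers measure 117 mm over their backs; the gripper's body (75 mm by 190 mm) begins 51 mm behind the grasp point.
Start: joints at [-1.44, 0.527, 1.433, -0, 1.181, -0.178], TCP at [0.19, -0.595, 0.234] pointing down, gripper open.
Joint ranges: [-3.08, 3.08], [-0.75, 2.2], [0.22, 2.44], [-1.43, 4.57], [0, 2.65], [-2.85, 2.85]. Speed limits (rad/s): [2.79, 2.79, 3.14, 3.14, 3.14, 3.14].

INTERFACE

Orientations are given as a unit quaternion [x, y, z, w].
In Python, from rig import robot gives the robot as it stands.
- The arm moves only by the tool move_arm, never from a script. Its argument "moves" is text: rows parted by semicolons, each of 7 numbers parted by spaces: the shift along the tool's x, y, z in units of 100 mm (1.0 is 100 mm), then the turn, a rotation vector about the tool's x, y, z in units of 90 degrees (1.0 is 90 degrees), then the opening, from 0 (shut) to 1 (fully open). A call has 1 to 12 rows; each row is the pose to reach, as a shift and turn from the pose commanded when the call began, along the tool's axes at that moment; what a row does not reach only later rows make up. A row lasts 1/10 s, in which the tool goes at most 50 mm and 8.59 degrees, less where a joint would pass 70% of its speed; a pose out of reach is approached as far as the arm can. A call with a number of a shift or a turn outside -1 to 1 is refused whole. A call with a gripper value outside its range is refused whole. The fingers move at their own pace and stop on an object; "squeeze" is the grip in N (left out, the last holds). Time passes only in rows, so rows that repeat a pose let the fingers close. It gives the time, the measured TCP pose, the force, the opening and the grip force at its end, in the units of the state.
- robot.get_obs(): the state, without advancing time (a new reading comes with each control period).
- robot.camera(name): name is "scene" or "top" or "wrist"; returns a dict with "image" (420x560x3 uint8, red, green, blue), "intrinsics" (3x3 intrinsics, pixels), "dist_coeffs" ([k1, k2, p1, p2, k3] as OpenCV has them; the pictures are not rectified), "extrinsics" (4x4, takes a point from world to camera coordinates). Camera axes: x right, y up, looking along -z (the intrinsics and any distortion apply to the point x, -y, -z); pixel columns grow to the right and rows downward; lengths in m; the calibration is good to about 2 mm. A picture is of the moment at which its call begins. There is no depth.
- robot.hand_in(): hands the job in; it is judged then, once.
The state is a dict: "time": time; "q": joint angles; "joint_velocities": joint speeds; "joint_torque": joint torques, N m; "position": TCP position; "tool_rot": TCP orientation; "ft_force": force on the tool from outside, world axes, zero at the start; "moment": the same for the moment, N m; "grip_width": finger opening in m; "grip_force": force on a finger pad.
Only numpy, scipy, OpenCV 4.12 (cv2) and the standard library are available. Lean on these libraries where they do the work, as an engineer would, in place of code of your own. Each camera call takes 0.05 s, during which the arm holds its last target. There are 200 camera calls.

TASK

Set the small wax warmer on the desk to its fifth heat position: push the selector's pointer round clockwise with a fingertip, click by click, counting the red dot as the first position, and do not turn it past the fifth. Only then press the green start button fully down, keep it down for a good second, and let it come up again. Leave the wax tin in its well and everything else on the desk where it is; nothing is to be picked up.

Things in the scene. Friction and masses are not known exactly. Their poses are not given: they have to be found in the camera images.
- warmer: Wax warmer: white box, grey deck, 150 (x) x 260 (y) x 50 mm high, fixed. Origin at the centre of its underside; +x points away from its front (the wall with vent slots, towards the robot), +y to its left, z up. On the deck (z = 50) in its frame: selector axis at (12, -55), start button at (-48, -100), round well rim 104 mm outside, 12 mm high, at (0, 72), 3 mm lamp at (-56, -45).
- selector_axis (a point): Point on the deck (z = 50 mm) on the selector's vertical axis; axes as the warmer's. Below the pointer bar a flat round skirt, radius 23 mm, reaches 8 mm above the deck; a round hub, radius 14 mm, reaches 30 mm. Outside the skirt the space beside and under the bar is free down to the deck.
- pointer (a point): Point in the middle of the selector's pointer, 30 mm from the selector axis, 18 mm above the deck; turns with it, its x axis points outwards along the pointer. The pointer is a black bar 12 mm wide, from 16 mm behind the axis to 42 mm in front of it, 6 to 30 mm above the deck, with a white line on top of the long end.
- first_dot (a point): The red dot on the deck, 51 mm from the selector axis: the first position, pointer to the warmer's left (+y). Six white dots of growing size follow clockwise, 30 degrees apart; the fourth lies on the +x side of the axis (away from the robot), the seventh to -y. End stops lie just beyond the first and the seventh.
- selector (a joint): Selector angle, rad, growing clockwise from above: 0 first position, 0.5236 per click, fifth 2.094, seventh 3.142. Starts in the first, second or third. A click takes about 0.1 N m (3 to 4 N at 30 mm from the axis), most as it leaves a position; half way to the next the knob snaps forward by itself, away from the finger, and stays there when let go.
- start_top (a point): Centre of the top of the green start button, 22 mm above the deck when up; it moves down with the button. The button is a round cap of radius 13 mm in a black round housing of radius 21 mm and 12 mm height.
- start (a joint): Travel of the start button, m: 0 up, 0.006 fully down (about 5 N; it starts to move at 1.5 N); a spring brings it back up.
- tin: Round flat wax tin with a tan lid, 86 mm across, 34 mm high, 0.13 kg, standing loose on the deck inside the well's rim (2 to 3 mm play). Origin at the centre of its underside, z up. To be left alone.
- comb: Blue comb, 54 x 241 x 8 mm, lying on the desk in front of the warmer. Origin at the centre of its underside, y along it. To be left alone.
- clip: Steel hair clip, 12 x 92 x 11 mm, lying on the desk to the right of the warmer. Origin at the centre of its underside, y along it. To be left alone.
- guard: Dark red clipper guard (a small comb), 35 x 44 x 17 mm, lying on the desk behind the warmer. Origin at the centre of its underside. To be left alone.
- mug: White mug, 78 x 110 mm with the handle, 97 mm high, on the desk behind the warmer on the left. Origin at the centre of its underside. To be left alone.

How it is judged:
On the way, in this order (a step that is already met when the one before it is completed fails the run):
1. the selector rests in the fifth position (value of joint selector between 1.9744 and 2.2144 rad and velocity of joint selector between -0.2 and 0.2 rad/s), for 0.2 s.
2. the start button is held fully down (more than 4.5 of its 6 mm) for 0.8 s (value of joint start above 0.0045 m and value of joint selector between 1.9744 and 2.2144 rad), for 0.8 s.
At the end, for the whole second after the job is handed in: The selector rests in the fifth position (within 0.12 rad, under a quarter of a click), the start button has been held down and is up again (within 1 mm), the tin is within 8 mm of its place, and comb, clip, guard and mug are within 20 mm of theirs and at rest (value of joint selector between 1.9744 and 2.2144 rad and value of joint start below 0.001 m and distance of tin from where it was at the start of the episode below 0.008 m and distance of each of comb, clip, guard, mug from where it was at the start of the episode below 0.02 m and linear speed of each of tin, comb, clip, guard, mug below 0.02 m/s); the robot touches nothing.
It fails at once if the selector is turned past the fifth position (more than a third of a click beyond it) (value of joint selector above 2.2844 rad).
It fails at once if the start button is pressed while the selector is not at the fifth position (value of joint start above 0.003 m and not (value of joint selector between 1.9744 and 2.2144 rad)).
It fails at once if the tin is shifted by more than 8 mm, or lifted (distance of tin from where it was at the start of the episode above 0.008 m).
It fails at once if the comb, clip, guard or mug is shifted by more than 20 mm, or lifted (distance of any of comb, clip, guard, mug from where it was at the start of the episode above 0.02 m).
It also fails if it takes over 58 s, if anything falls off the work surface, if the arm or the gripper's body presses on something with over 40 N, if the wrist force passes 120 N, or if a joint passes its speed limit or range.

## Working session

There is one attempt and no reset: what is moved stays moved. The work goes in short steps, Python scripts to look and compute and a tool call to move; the robot and the scene stay as the last step left them, time stands still between calls to the robot, and variables do not carry over. Pictures are saved under pics/ and viewed, at most 10 in all, crops included, and the job is handed in when it is done.

Besides the shell and the picture viewer there is one more tool, called as name(argument=value, ...), one argument or row to a line, values as JSON. move_arm: Moves the arm, as the interface text tells. Shifts and turns lie within -1 to 1; 1 stands for 100 mm of shift or 90 degrees of turn. Its arguments: {"type":"object","properties":{"moves":{"type":"string"},"squeeze":{"type":"number"}},"required":["moves"]}

```bash
mkdir -p pics; cat > h.py <<'E'
import numpy as np, cv2
from rig import robot
def cam(n):
    c=robot.camera(n); c['bgr']=cv2.cvtColor(c['image'],cv2.COLOR_RGB2BGR); return c
def ray(c,uv,z):
    p=cv2.undistortPoints(np.array([[uv]],float),np.array(c['intrinsics']),np.array(c['dist_coeffs']))[0,0]
    E=np.array(c['extrinsics']);R=E[:3,:3];o=-R.T@E[:3,3];d=R.T@np.array([p[0],-p[1],-1]);return o+d*(z-o[2])/d[2]
E
python3 - <<'E'
from h import *
for n in('top','scene'):
    c=cam(n);cv2.imwrite(f'pics/{n}1.png',c['bgr'])
    E=np.array(c['extrinsics']);print(n,-E[:3,:3].T@E[:3,3])
    h=cv2.cvtColor(c['bgr'],cv2.COLOR_BGR2HSV)
    for k,lo,hi,z in(('green',(45,100,50),(85,255,255),.072),('red',(0,150,120),(8,255,255),.05),('red2',(172,150,100),(180,255,255),.05)):
        m=cv2.inRange(h,lo,hi);N,_,s,ct=cv2.connectedComponentsWithStats(m)
        for i in range(1,N):
            if s[i,4]>5:print(k,s[i],ct[i],ray(c,ct[i],z))
o=robot.get_obs();print(o['position'],o['tool_rot'],o['time'])
E
```

```text
top [0.47895538 0.09761701 1.01707001]
green [  7 149   3   3   6] [  7.83333333 150.16666667] [0.69225677 0.61110587 0.072     ]
green [  9 154   6   3   8] [ 11.5   154.625] [0.6833624  0.60351414 0.072     ]
green [461 199  43   8 102] [481.50980392 202.69607843] [ 0.57133544 -0.2809002   0.072     ]
green [347 231  15  14 162] [353.64197531 237.74691358] [ 0.51180212 -0.04034831  0.072     ]
red [265 167  23  15 178] [276.06179775 173.99438202] [0.63680869 0.09956424 0.05      ]
red [295 217   2   3   6] [295.5 218. ] [0.5521567  0.06473507 0.05      ]
scene [-0.20187103  0.60252469  0.6725942 ]
green [336 198  10   8  62] [340.64516129 201.20967742] [ 0.50641552 -0.03558057  0.072     ]
green [   6  208   43   51 1313] [ 27.17364813 233.18431074] [0.78223204 0.62002166 0.072     ]
green [ 26 260  27  22 351] [ 40.37891738 271.64387464] [0.63053156 0.61951504 0.072     ]
red [185 200  12   6  49] [190.36734694 202.51020408] [0.73488238 0.25968111 0.05      ]
red [  0 257  20  36  87] [ 11.79310345 271.04597701] [0.69480502 0.66768864 0.05      ]
red2 [  0 259  20  49 498] [  8.29919679 285.07831325] [0.65294558 0.67913408 0.05      ]
[ 0.18989636 -0.59478253  0.23264789] [ 9.88102563e-01  1.53793187e-01  1.34367668e-05 -9.90351959e-04] 0.1
```

View pics/top1.png

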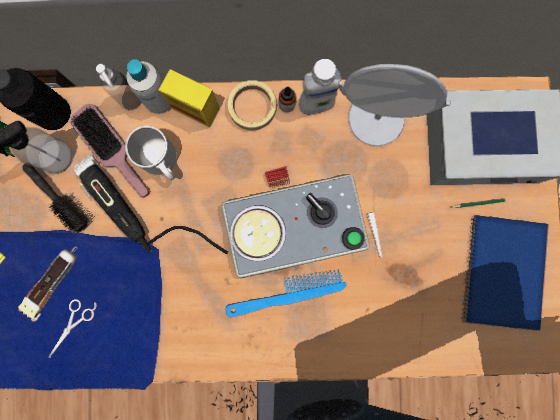

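View pics/scene1.png

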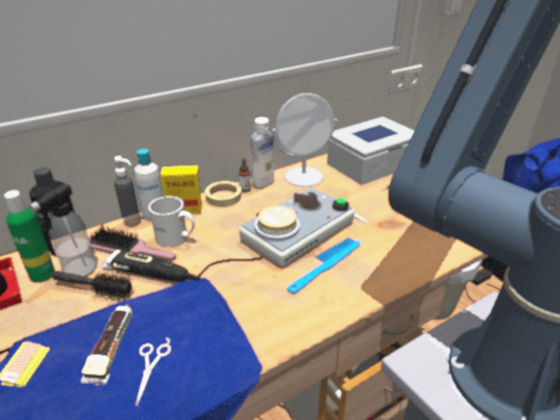

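The top view shows the warmer turned by about 11°. The red dot is at (295,218), the knob hub at about (322,211) and the button at (354,238). The pointer aims up-left, so it's probably in the third position. The scene view confirms the layout, with the mirror standing behind the warmer. Next I'll measure the pointer line.

```bash
python3 - <<'E'
from h import *
c=cam('top')
g=ray(c,(353.64,237.75),.072);d=ray(c,(295.5,218),.05)
v=(d-g)[:2];yaw=np.arctan2(v[1],v[0])-np.arctan2(96,60)
R=np.array([[np.cos(yaw),-np.sin(yaw)],[np.sin(yaw),np.cos(yaw)]])
mid=(g+d)[:2]/2; O=mid-R@np.array([-18,-52])/1e3
ax=O+R@np.array([.012,-.055]);print('yaw',np.degrees(yaw),'len',np.hypot(*v),'O',O,'axis',ax)
hsv=cv2.cvtColor(c['bgr'],cv2.COLOR_BGR2HSV);roi=np.zeros((420,560),np.uint8);roi[180:235,285:350]=1
m=cv2.inRange(hsv,(0,0,190),(180,60,255))*roi
N,_,s,ct=cv2.connectedComponentsWithStats(m)
for i in range(1,N):
  for z in(.05,.08):
    p=ray(c,ct[i],z)[:2]-ax;a=np.degrees(np.arctan2(p[1],p[0])-yaw);print(s[i],z,'r',np.hypot(*p)*1e3,'cw',(90-a))
cv2.imwrite('pics/crop.png',cv2.resize(c['bgr'][160:280,215:375],None,fx=5,fy=5,interpolation=cv2.INTER_CUBIC))
E
```

```text
yaw 10.994025678631825 len 0.11256401058069013 O [0.53972953 0.06667366] axis [0.56199816 0.01497155]
[322 181   1   1   1] 0.05 r 59.46465157777344 cw 103.15675484597682
[322 181   1   1   1] 0.08 r 55.00418578512398 cw 100.58846193126962
[327 180   1   1   1] 0.05 r 62.254923469509606 cw 111.90758816065393
[327 180   1   1   1] 0.08 r 57.34469152188712 cw 109.87920557148877
[313 183   1   1   1] 0.05 r 57.92838891596463 cw 86.0564323063225
[313 183   1   1   1] 0.08 r 54.3939362789378 cw 82.74582381280673
[317 182   2   1   2] 0.05 r 58.04392853126445 cw 94.71740306658246
[317 182   2   1   2] 0.08 r 54.037099738266825 cw 91.71529950073311
[304 185   2   1   2] 0.05 r 61.04615886567993 cw 70.31598891097849
[304 185   2   1   2] 0.08 r 58.351138850276385 cw 66.85819296778604
[308 184   2   1   2] 0.05 r 59.123990079745205 cw 77.55847270529465
[308 184   2   1   2] 0.08 r 56.047750471141 cw 74.10432471498646
[315 185   3   3   6] 0.05 r 51.361844353524056 cw 90.08807611786058
[315 185   3   3   6] 0.08 r 47.818501121637546 cw 86.48527805698572
[328 185   4   4  10] 0.05 r 50.94843964
[... 909 characters left out ...]
530708046
[340 193   4   3  10] 0.05 r 51.57035787933954 cw 150.08203127350987
[340 193   4   3  10] 0.08 r 46.346747021425145 cw 150.41308492255217
[309 195  13  14  16] 0.05 r 23.464068370922313 cw 70.11250077413004
[309 195  13  14  16] 0.08 r 22.12341429030717 cw 60.950717225702874
[296 203   2   3   4] 0.05 r 50.51108044813164 cw 30.23634454459002
[296 203   2   3   4] 0.08 r 50.62190050095143 cw 26.52457123148418
[347 205   3   4  10] 0.05 r 50.97455372619813 cw 179.30699954926405
[347 205   3   4  10] 0.08 r 46.40403920209481 cw 181.78136405600424
[285 233   1   1   1] 0.05 r 79.67435498530386 cw -17.239290973623383
[285 233   1   1   1] 0.08 r 80.68709129750462 cw -17.989741810162982
```

View pics/crop.png

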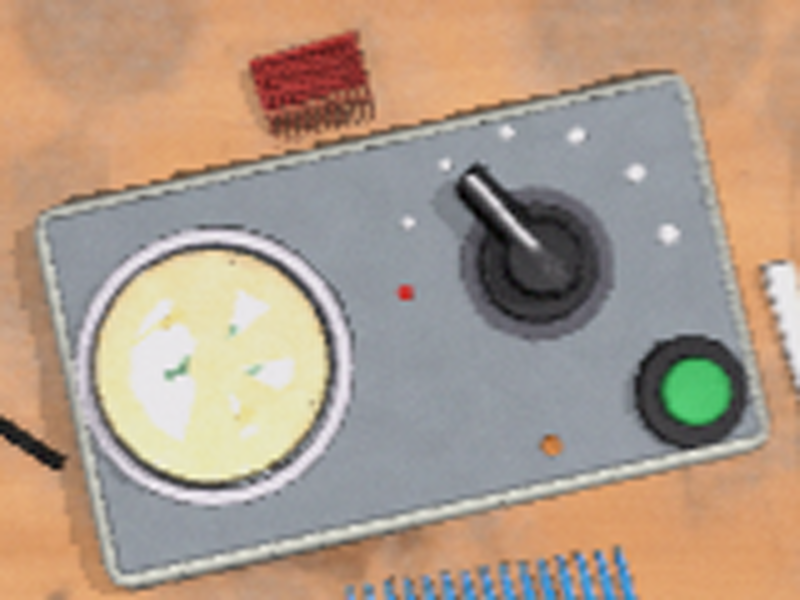

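Pointer is in the third position (61°), the axis is at (0.562, 0.015) and the yaw is 11.0°. All seven dots lie at r≈51 and 30° spacing, so the fix is good. Now I'll approach with the fingers shut.

move_arm(
  moves="0.93 -0.86 0 0 0 0 0;0.93 -0.86 0 0 0 0 0;0.93 -0.86 0 0 0 0 0;0.93 -0.86 0 0 0 0 0",
  squeeze=30,
)

```text
time: 0.55
position: [0.2538, -0.4808, 0.2332]
tool_rot: [0.988, 0.156, 0.0, -0.002]
ft_force: [-0.0, -0.9, 0.1]
grip_width: 0.0624
grip_force: 0.0
```

move_arm(
  moves="0.93 -0.86 0 0 0 0 0;0.93 -0.86 0 0 0 0 0;0.93 -0.86 0 0 0 0 0;0.93 -0.86 0 0 0 0 0",
)

```text
time: 0.95
position: [0.3156, -0.3724, 0.2334]
tool_rot: [0.988, 0.155, -0.0, -0.001]
ft_force: [-0.2, -1.2, 0.0]
grip_width: 0.0312
grip_force: 0.0
```

move_arm(
  moves="0.93 -0.86 0 0 0 0 0;0.93 -0.86 0 0 0 0 0;0.93 -0.86 0 0 0 0 0;0.93 -0.86 0 0 0 0 0",
)

```text
time: 1.35
position: [0.3783, -0.2638, 0.2336]
tool_rot: [0.988, 0.155, 0.0, -0.0]
ft_force: [1.1, -0.6, -0.3]
grip_width: 0.0029
grip_force: 0.0
```

move_arm(
  moves="0.93 -0.86 0 0 0 0 0;0.93 -0.86 0 0 0 0 0;0.93 -0.86 0 0 0 0 0;0.93 -0.86 0 0 0 0 0",
)

```text
time: 1.75
position: [0.4415, -0.1546, 0.2336]
tool_rot: [0.988, 0.155, 0.001, 0.001]
ft_force: [0.2, -0.1, -0.3]
grip_width: 0.0004
grip_force: 0.0
```

move_arm(
  moves="0.93 -0.86 0 0 0 0 0;0.93 -0.86 0 0 0 0 0;0.93 -0.86 0 0 0 0 0;0.93 -0.86 0 0 0 0 0",
)

```text
time: 2.15
position: [0.5046, -0.0448, 0.2336]
tool_rot: [0.988, 0.155, 0.001, 0.001]
ft_force: [-0.1, -0.7, 0.8]
grip_width: 0.0007
grip_force: 0.0
```

```bash
cat >> h.py <<'E'
from scipy.spatial.transform import Rotation as Ro
AX=np.array([.562,.015]);YAW=11.0
def go(xy,z,yaw):
    o=robot.get_obs();T=Ro.from_quat(o['tool_rot']);D=Ro.from_euler('z',yaw,degrees=True)*Ro.from_quat([1,0,0,0])
    return np.round(np.r_[T.inv().apply(np.r_[xy,z]-o['position'])*10,(T.inv()*D).as_rotvec()/(np.pi/2)],3)
def fing(th,off,z=.073,r=.034):  # th: bar angle clockwise from first, off: tool centre behind bar centreline
    f=np.radians(90+YAW-th);u=np.array([np.cos(f),np.sin(f)]);t=np.array([-u[1],u[0]])
    return go(AX+r*u+off*t,z,np.degrees(f))
E
python3 -c "
from h import *
print(fing(60,.031,.18));o=robot.get_obs();print(o['position'],o['q'])"
```

```text
[ 0.919 -0.813  0.537  0.001 -0.001 -0.258]
[ 0.50459791 -0.04480538  0.23364215] [-3.09298269e-01  3.67886159e-01  1.72682802e+00 -3.32084300e-04
  1.04435504e+00  9.50671339e-01]
```

move_arm(
  moves="0.92 -0.81 0.54 0 0 -0.258 0;0.92 -0.81 0.54 0 0 -0.258 0;0.92 -0.81 0.54 0 0 -0.258 0;0.92 -0.81 0.54 0 0 -0.258 0;0.92 -0.81 0.54 0 0 -0.258 0;0.92 -0.81 0.54 0 0 -0.258 0",
)

```text
time: 2.75
position: [0.5654, 0.0582, 0.1799]
tool_rot: [0.937, 0.348, -0.0, 0.0]
ft_force: [0.5, 0.4, -0.4]
grip_width: 0.0004
grip_force: 0.0
```

```bash
python3 -c "
from h import *
print(fing(60,.031));o=robot.get_obs();print(o['position'],o['ft_force'])
c=cam('top');cv2.imwrite('pics/t2.png',cv2.resize(c['bgr'][140:280,215:375],None,fx=4,fy=4))
c=cam('wrist');cv2.imwrite('pics/w2.png',c['bgr'])"
```

```text
[ 3.100e-02 -7.000e-03  1.069e+00  1.000e-03  0.000e+00 -3.000e-03]
[0.56542611 0.05823821 0.17985656] [ 0.52233917  0.38826925 -0.35479658]
```

View pics/w2.png

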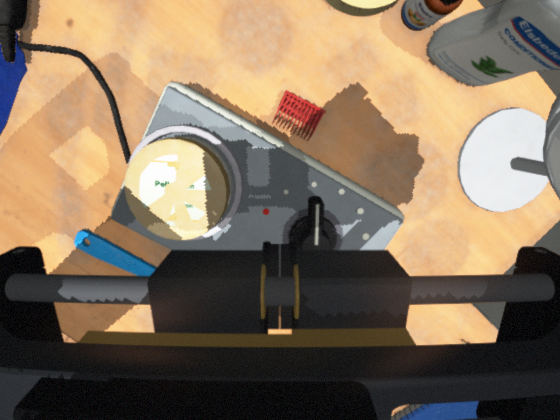

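The wrist view shows the shut fingers at (280,290), left of the pointer. The pointer's line runs straight up at (316,220), so tool x is parallel to it and the space below is free. Descending.

move_arm(
  moves="0.03 0 0.4 0 0 0 0;0.03 0 0.7 0 0 0 0;0.03 0 0.9 0 0 0 0",
)

```text
time: 3.15
position: [0.5668, 0.0614, 0.0885]
tool_rot: [0.937, 0.349, -0.001, -0.0]
ft_force: [-0.1, -0.8, -0.4]
grip_width: 0.0006
grip_force: 0.0
```

move_arm(
  moves="0 0 0.17 0 0 0 0;0 0 0.17 0 0 0 0;0 0 0.17 0 0 0 0",
)

```text
time: 3.45
position: [0.5679, 0.0618, 0.0732]
tool_rot: [0.937, 0.349, 0.0, 0.0]
ft_force: [-0.1, -0.2, -0.4]
grip_width: 0.0005
grip_force: 0.0
```

```bash
python3 -c "
from h import *
for a in (60,66,72,78,84):print(a,fing(a,.021))
o=robot.get_obs();print(o['position'],o['ft_force'])
"
```

```text
60 [-0.011  0.105  0.002  0.    -0.    -0.002]
66 [ 0.009  0.142  0.002  0.    -0.     0.065]
72 [ 0.025  0.18   0.002  0.    -0.     0.132]
78 [ 0.037  0.22   0.002  0.    -0.     0.198]
84 [ 0.045  0.261  0.002  0.    -0.     0.265]
[0.56785699 0.06183046 0.07316595] [-0.07384723 -0.17667582 -0.44149474]
```

move_arm(
  moves="-0.01 0.03 0 0 0 0 0;-0.01 0.06 0 0 0 0 0;-0.01 0.09 0 0 0 0 0;-0.01 0.105 0 0 0 0 0;0 0.12 0 0 0 0.03 0;0.01 0.14 0 0 0 0.065 0;0.01 0.14 0 0 0 0.065 0",
)

```text
time: 4.15
position: [0.5781, 0.0526, 0.0728]
tool_rot: [0.954, 0.301, 0.0, 0.0]
ft_force: [-1.0, 1.0, -0.6]
grip_width: 0.0001
grip_force: 0.0
```

```bash
cat >> h.py <<'E'
def line():
    c=cam('top');h=cv2.cvtColor(c['bgr'],cv2.COLOR_BGR2HSV);ps=[]
    for v in range(180,235):
        for u in range(285,350):
            p=ray(c,(u,v),.08)[:2]-AX;r=np.hypot(*p)
            if .016<r<.040 and h[v,u,2]>150 and h[v,u,1]<70: ps.append((90+YAW-np.degrees(np.arctan2(p[1],p[0])),r))
    ps=np.array(ps);print('line',len(ps),np.round(np.median(ps,0),3) if len(ps) else '')
    return c
E
python3 -c "
from h import *
line()
for a in (66,72,75,78,84):print(a,fing(a,.021))
o=robot.get_obs();print(o['position'],o['ft_force'])
"
```

```text
line 6 [1.0928e+02 3.9000e-02]
66 [-0.005  0.008 -0.003  0.    -0.     0.001]
72 [ 0.015  0.045 -0.003  0.    -0.     0.068]
75 [ 0.023  0.064 -0.003  0.    -0.     0.101]
78 [ 0.031  0.084 -0.003  0.    -0.     0.135]
84 [ 0.043  0.124 -0.003  0.    -0.     0.201]
[0.57774704 0.05267244 0.07269069] [ 0.21868898 -0.11289916  0.92573806]
```

```bash
cat >> h.py <<'E'
def line(name='wrist'):
    c=cam(name);h=cv2.cvtColor(c['bgr'],cv2.COLOR_BGR2HSV);ps=[]
    for v,u in np.argwhere((h[...,2]>140)&(h[...,1]<70)):
        p=ray(c,(float(u),float(v)),.08)[:2]-AX;r=np.hypot(*p)
        if .016<r<.040: ps.append((90+YAW-np.degrees(np.arctan2(p[1],p[0])),r))
    ps=np.array(ps);print('line',len(ps),np.round(np.median(ps,0),3) if len(ps) else '')
    return c
E
python3 -c "
from h import *
c=line();cv2.imwrite('pics/w3.png',c['bgr'])
"
```

```text
line 0
```

View pics/w3.png

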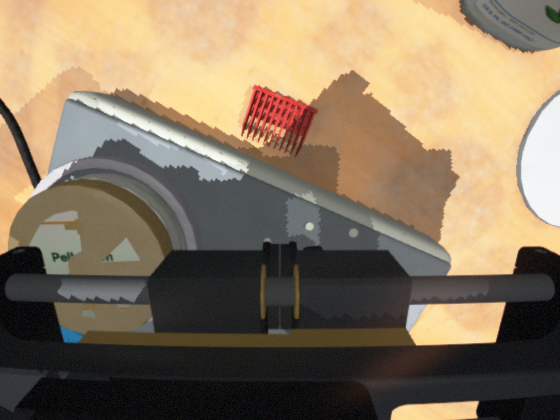

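The wrist view at this height hides the pointer behind the gripper, so I'll go by force and geometry, and lift to look between clicks.

move_arm(
  moves="0.01 0.02 0 0 0 0.03 0;0.015 0.045 0 0 0 0.068 0;0.015 0.045 0 0 0 0.068 0",
)

```text
time: 4.55
position: [0.5811, 0.0503, 0.0725]
tool_rot: [0.968, 0.25, -0.0, -0.0]
ft_force: [0.0, 2.9, 0.5]
grip_width: 0.0007
grip_force: 0.9
```

move_arm(
  moves="0.005 0.02 0 0 0 0.033 0;0.015 0.04 0 0 0 0.067 0;0.015 0.04 0 0 0 0.067 0",
)

```text
time: 4.85
position: [0.5849, 0.0476, 0.0726]
tool_rot: [0.98, 0.2, 0.0, -0.0]
ft_force: [-0.3, 1.5, -0.2]
grip_width: 0.0007
grip_force: 0.7
```

```bash
python3 -c "
from h import *
line('top')
for a in (78,84,90):print(a,fing(a,.021))
F=[Ro.from_quat(o['tool_rot']).inv().apply(o['ft_force']) for o in [robot.get_obs() for _ in range(1)]];print(F)
c=cam('scene');cv2.imwrite('pics/s3.png',cv2.resize(c['bgr'][150:280,220:380],None,fx=5,fy=4.6))
"
```

```text
line 7 [1.11026e+02 3.90000e-02]
78 [ 0.004  0.    -0.004  0.    -0.     0.001]
84 [ 0.024  0.037 -0.004 -0.    -0.     0.067]
90 [ 0.041  0.075 -0.004 -0.    -0.     0.134]
[array([ 0.23259148, -1.69730572, -0.30629499])]
```

View pics/s3.png

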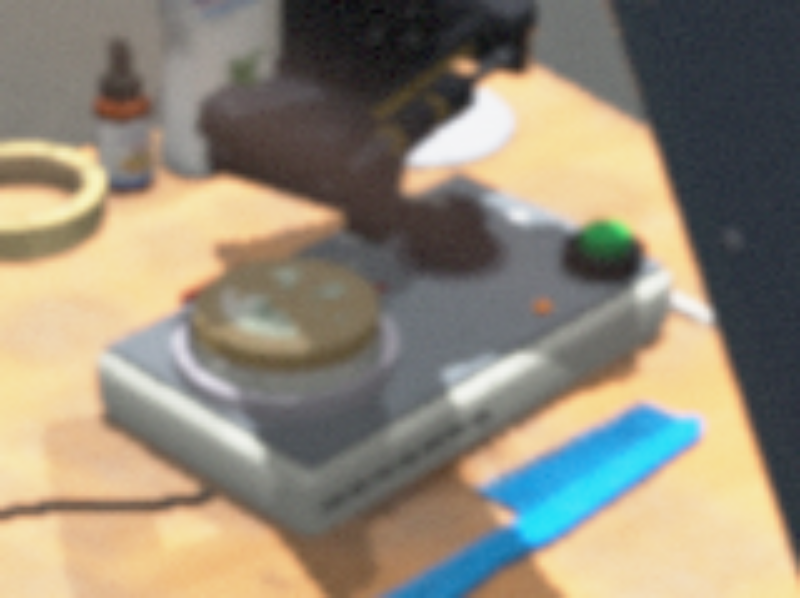

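The scene crop shows the fingertip against the knob from the left; there's about 1.7–2.9 N of contact. I'll go on a little to complete this click.

move_arm(
  moves="0.01 0.01 0 0 0 0.025 0;0.015 0.025 0 0 0 0.045 0;0.015 0.025 0 0 0 0.045 0",
)

```text
time: 5.25
position: [0.5871, 0.0451, 0.0726]
tool_rot: [0.986, 0.164, 0.0, 0.0]
ft_force: [0.9, -0.5, -0.1]
grip_width: 0.0004
grip_force: 0.2
```

```bash
python3 -c "
from h import *
for a in (78,84,90):print(a,fing(a,.021))
o=robot.get_obs();print(Ro.from_quat(o['tool_rot']).inv().apply(o['ft_force']))
"
```

```text
78 [-0.011 -0.03  -0.004  0.    -0.    -0.046]
84 [ 0.012  0.005 -0.004  0.    -0.     0.021]
90 [ 0.031  0.042 -0.004  0.    -0.     0.088]
[0.66801818 0.80258746 0.08267787]
```

The force has dropped, so it probably snapped to the fourth. I'll back off, lift and look.

move_arm(
  moves="0 -0.1 0 0 0 0 0;0 -0.1 -0.3 0 0 0 0;0 -0.1 -0.7 0 0 0 0;0 -0.1 -1 0 0 0 0;0 -0.1 -1 0 0 0 0",
)

```text
time: 5.75
position: [0.5863, 0.0551, 0.177]
tool_rot: [0.986, 0.164, 0.004, 0.001]
ft_force: [0.5, 0.9, 0.0]
grip_width: 0.0005
grip_force: 0.0
```

```bash
python3 -c "
from h import *
line()
print(fing(90,.031,.18));print(robot.get_obs()['position'])"
```

```text
line 5 [1.60359e+02 4.00000e-02]
[ 0.035  0.046 -0.052  0.001 -0.003  0.088]
[0.58467909 0.05514051 0.1747563 ]
```

move_arm(
  moves="0.03 0.04 -0.05 0 0 0.088 0;0.03 0.04 -0.05 0 0 0.088 0;0.03 0.04 -0.05 0 0 0.088 0",
)

```text
time: 6.1
position: [0.5867, 0.0523, 0.1762]
tool_rot: [0.995, 0.097, -0.001, -0.0]
ft_force: [-0.1, -0.4, -1.2]
grip_width: 0.0004
grip_force: 0.0
```

```bash
python3 -c "
from h import *
c=line();line('top')
print(fing(90,.027,.073));print(robot.get_obs()['position'])
cv2.imwrite('pics/w4.png',cv2.resize(c['bgr'][150:300,200:400],None,fx=4,fy=4))"
```

```text
line 23 [1.7554e+02 3.9000e-02]
line 14 [1.47644e+02 3.20000e-02]
[ 2.800e-02  4.900e-02  1.033e+00 -0.000e+00  2.000e-03  1.000e-03]
[0.58682186 0.05224296 0.17631458]
```

View pics/w4.png

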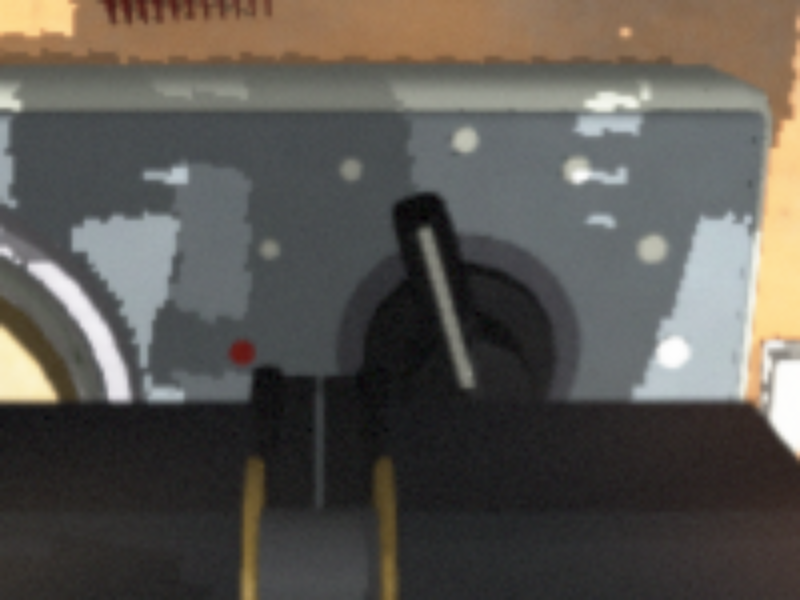

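The crop shows the pointer line from (465,385) to (425,230), that is, full-image (316,246) to (306,207). It sits between the third dot (350,168) and the fourth (465,140). I'll compute its angle.

```bash
python3 -c "
from h import *
c=cam('wrist')
f=lambda p:90+YAW-np.degrees(np.arctan2(p[1],p[0]))
a,b=ray(c,(316.2,246.2),.08)[:2],ray(c,(306.2,207.5),.08)[:2]
print(f(b-a),f(b-AX),np.hypot(*(b-AX)),f(a-AX),np.hypot(*(a-AX)))
d=ray(c,(316.2,185),.05)[:2]-AX;print('dot4',f(d),np.hypot(*d))
o=robot.get_obs();print(o['time'])"
```

```text
74.67358291771629 76.92532989654094 0.03902094820378388 98.15212639521184 0.0038481990090628746
dot4 92.65076377935316 0.05077686049903319
6.25
```

The knob is resting right at the half-way point (about 75°) where the finger left it, so the real contact offset is about 18 mm. I'll go down behind it again and nudge it further.

```bash
python3 -c "
from h import *
print(fing(75,.029,.073))"
```

```text
[-6.100e-02 -5.000e-02  1.035e+00 -1.000e-03  1.000e-03 -1.660e-01]
```

move_arm(
  moves="-0.06 -0.05 0.2 0 0 -0.083 0;-0.06 -0.05 0.4 0 0 -0.166 0;-0.06 -0.05 0.7 0 0 -0.166 0;-0.06 -0.05 1 0 0 -0.166 0;-0.06 -0.05 1 0 0 -0.166 0",
)

```text
time: 6.75
position: [0.5774, 0.0561, 0.0736]
tool_rot: [0.974, 0.224, -0.005, -0.002]
ft_force: [-1.3, -0.3, -0.5]
grip_width: 0.0004
grip_force: 0.0
```

```bash
python3 -c "
from h import *
for a in (75,78,81):print(a,fing(a,.018,.073))"
```

```text
75 [ 0.021  0.122  0.005 -0.003  0.005 -0.001]
78 [ 0.03   0.14   0.005 -0.003  0.005  0.033]
81 [ 0.038  0.159  0.005 -0.003  0.005  0.066]
```

move_arm(
  moves="0.01 0.05 0 0 0 0 0;0.02 0.09 0 0 0 0 0;0.02 0.12 0 0 0 0 0;0.03 0.13 0 0 0 0.015 0;0.03 0.14 0 0 0 0.033 0;0.035 0.15 0 0 0 0.05 0;0.04 0.16 0 0 0 0.066 0;0.04 0.16 0 0 0 0.066 0",
)

```text
time: 7.55
position: [0.5917, 0.0431, 0.0776]
tool_rot: [0.985, 0.173, 0.0, 0.0]
ft_force: [-0.0, 0.6, -0.1]
grip_width: 0.0003
grip_force: 0.0
```

```bash
python3 -c "
from h import *
for a in (81,90):print(a,fing(a,.018,.073))
o=robot.get_obs();print(Ro.from_quat(o['tool_rot']).inv().apply(o['ft_force']))"
```

```text
81 [-0.035 -0.018  0.046  0.    -0.    -0.001]
90 [-0.011  0.038  0.046  0.    -0.     0.099]
[ 0.16858491 -0.59535799  0.05749425]
```

move_arm(
  moves="0 -0.1 0 0 0 0 0;0 -0.1 -0.3 0 0 0 0;0 -0.1 -0.7 0 0 0 0;0 -0.1 -1 0 0 0 0;0 -0.1 -1 0 0 0.067 0;0 -0.1 -1 0 0 0.067 0",
)

```text
time: 8.15
position: [0.5883, 0.0533, 0.1787]
tool_rot: [0.993, 0.121, 0.001, 0.0]
ft_force: [-0.5, 0.5, -0.4]
grip_width: 0.0005
grip_force: 0.0
```

```bash
cat >> h.py <<'E'
def line2():
    # bright thin line on the black bar in the wrist view: fit through white pixels near the bar
    c=cam('wrist');g=cv2.cvtColor(c['bgr'],cv2.COLOR_BGR2GRAY)
    m=((cv2.morphologyEx(g,cv2.MORPH_TOPHAT,np.ones((7,7)))>50)*255).astype(np.uint8)
    N,l,s,ct=cv2.connectedComponentsWithStats(m);f=lambda p:90+YAW-np.degrees(np.arctan2(p[1],p[0]))
    for i in range(1,N):
        if s[i,4]<15: continue
        P=np.array([ray(c,(float(u),float(v)),.08)[:2] for v,u in np.argwhere(l==i)])-AX
        r=np.hypot(*P.T)
        if r.max()<.05:
            vx,vy,x0,y0=cv2.fitLine((P*1e3).astype(np.float32),cv2.DIST_L2,0,.01,.01).ravel();e=P[r.argmax()]
            if vx*e[0]+vy*e[1]<0:vx,vy=-vx,-vy
            print(s[i],'dir',f((vx,vy)),'far end',f(e),r.max(),r.min())
    return c
E
python3 -c "
from h import *
c=line2()
cv2.imwrite('pics/w5.png',cv2.resize(c['bgr'][150:300,200:400],None,fx=4,fy=4))"
```

```text
[315 208   7  42 169] dir 89.66698 far end 93.83577741376142 0.040747004449687235 0.004235256106940186
[362 240   7   7  35] dir 134.79465 far end 163.67610324769475 0.04772128803563627 0.042249437596575116
```

View pics/w5.png

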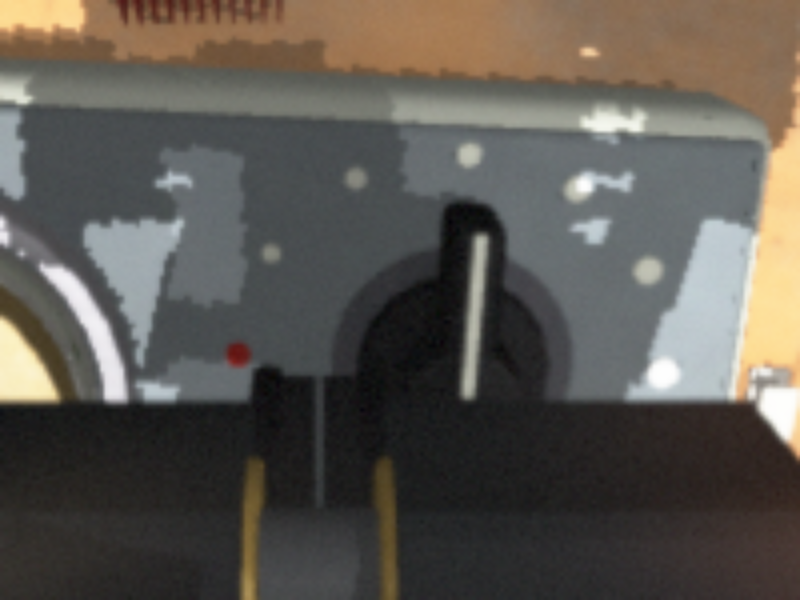

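The line now reads 89.7°, at the fourth dot (470,153), so the click is complete. Now the next one.

```bash
python3 -c "
from h import *
print(fing(90,.029,.073))"
```

```text
[ 0.015  0.038  1.047 -0.     0.     0.034]
```

move_arm(
  moves="0.015 0.038 0.3 0 0 0.034 0;0.015 0.038 0.6 0 0 0.034 0;0.015 0.038 0.9 0 0 0.034 0;0.015 0.038 1 0 0 0.034 0;0.015 0.038 1 0 0 0.034 0",
)

```text
time: 8.7
position: [0.5885, 0.0496, 0.0752]
tool_rot: [0.995, 0.095, -0.003, -0.001]
ft_force: [-0.3, -1.2, 0.1]
grip_width: 0.0004
grip_force: 0.0
```

```bash
python3 -c "
from h import *
for a in (90,95,100,105,109):print(a,fing(a,.018,.075))"
```

```text
90 [ 0.014  0.109  0.002 -0.001  0.004 -0.001]
95 [ 0.028  0.14   0.002 -0.001  0.004  0.055]
100 [ 0.04   0.171  0.002 -0.001  0.004  0.11 ]
105 [ 0.049  0.203  0.001 -0.001  0.004  0.166]
109 [ 0.054  0.23   0.001 -0.001  0.004  0.21 ]
```

move_arm(
  moves="0.01 0.05 0 0 0 0 0;0.015 0.09 0 0 0 0 0;0.015 0.11 0 0 0 0 0;0.02 0.125 0 0 0 0.028 0;0.03 0.14 0 0 0 0.055 0;0.035 0.155 0 0 0 0.083 0;0.04 0.17 0 0 0 0.11 0;0.045 0.187 0 0 0 0.138 0;0.05 0.203 0 0 0 0.166 0;0.05 0.217 0 0 0 0.188 0;0.055 0.225 0 0 0 0.2 0;0.055 0.225 0 0 0 0.2 0",
)

```text
time: 9.9
position: [0.6007, 0.0279, 0.0783]
tool_rot: [0.998, -0.062, 0.001, 0.0]
ft_force: [0.3, 0.5, 0.3]
grip_width: 0.0007
grip_force: 0.1
```

move_arm(
  moves="0 -0.1 0 0 0 0 0;0 -0.1 -0.3 0 0 0 0;0 -0.1 -0.7 0 0 0 0;0 -0.1 -1 0 0 0 0;0 -0.1 -1 0 0 0 0;0 -0.1 -1 0 0 0 0",
)

```text
time: 10.5
position: [0.6016, 0.0386, 0.1782]
tool_rot: [0.998, -0.062, 0.001, 0.0]
ft_force: [-0.5, -0.5, -0.5]
grip_width: 0.0005
grip_force: 0.0
```

```bash
python3 -c "
from h import *
c=line2();print(fing(108,.029,.18))
cv2.imwrite('pics/w6.png',cv2.resize(c['bgr'][150:300,200:400],None,fx=4,fy=4))"
```

```text
[309 210   6  41 147] dir 103.943634 far end 105.44625730964381 0.04096938274769733 0.005195385974688219
[-0.015 -0.008 -0.03  -0.     0.001 -0.001]
```

The bar is at 104°, again just short of half-way. One more small nudge is needed.

```bash
python3 -c "
from h import *
print(fing(104,.028,.075))"
```

```text
[-3.40e-02 -2.10e-02  1.02e+00 -0.00e+00  1.00e-03 -4.60e-02]
```

move_arm(
  moves="-0.034 -0.02 0.3 0 0 -0.046 0;-0.034 -0.02 0.6 0 0 -0.046 0;-0.034 -0.02 0.9 0 0 -0.046 0;-0.034 -0.02 1 0 0 -0.046 0;-0.034 -0.02 1 0 0 -0.046 0",
)

```text
time: 11.05
position: [0.5961, 0.0408, 0.0747]
tool_rot: [1.0, -0.026, -0.003, -0.0]
ft_force: [0.5, -0.4, -0.7]
grip_width: 0.0004
grip_force: 0.0
```

```bash
python3 -c "
from h import *
for a in (104,108,112):print(a,fing(a,.018,.075))"
```

```text
104 [ 0.013  0.096 -0.003 -0.     0.004 -0.   ]
108 [ 0.025  0.12  -0.003 -0.     0.004  0.044]
112 [ 0.035  0.145 -0.003 -0.     0.004  0.089]
```

move_arm(
  moves="0.01 0.04 0 0 0 0 0;0.01 0.07 0 0 0 0 0;0.013 0.096 0 0 0 0 0;0.02 0.108 0 0 0 0.022 0;0.025 0.12 0 0 0 0.044 0;0.03 0.132 0 0 0 0.066 0;0.035 0.145 0 0 0 0.089 0;0.035 0.145 0 0 0 0.089 0",
)

```text
time: 11.85
position: [0.6017, 0.0254, 0.0787]
tool_rot: [0.995, -0.096, 0.001, 0.0]
ft_force: [-0.0, 0.1, 0.1]
grip_width: 0.0002
grip_force: 0.0
```

move_arm(
  moves="0 -0.1 0 0 0 0 0;0 -0.1 -0.3 0 0 0 0;0 -0.1 -0.7 0 0 0 0;0 -0.1 -1 0 0 0 0;0 -0.1 -1 0 0 0 0;0 -0.1 -1 0 0 0 0",
)

```text
time: 12.45
position: [0.6032, 0.0363, 0.1785]
tool_rot: [0.995, -0.096, 0.001, -0.0]
ft_force: [-0.6, -1.0, -0.3]
grip_width: 0.0005
grip_force: 0.0
```

```bash
python3 -c "
from h import *
c=line2()
cv2.imwrite('pics/w7.png',cv2.resize(c['bgr'][150:300,200:400],None,fx=4,fy=4))
W=np.radians(11);O=np.array([.53973,.06667]);b=O+np.array([[np.cos(W),-np.sin(W)],[np.sin(W),np.cos(W)]])@[-.048,-.1];print(b)
print(go(b,.18,11))"
```

```text
[313 211  11  39 141] dir 119.74357 far end 124.04100218986241 0.0410097524668576 0.006214746695138397
[ 0.51169279 -0.04065155]
[-0.743  0.928 -0.028 -0.     0.001 -0.244]
```

View pics/w7.png

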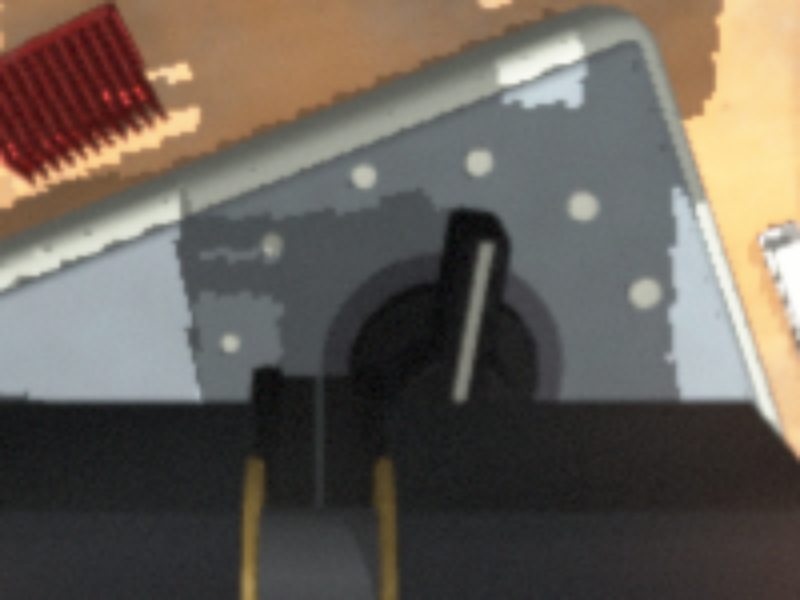

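The line is at 119.7°, aimed at the fifth dot (480,162), with two larger dots left after it. The selector is in the fifth position. Moving above the start button.

move_arm(
  moves="-0.37 0.46 0 0 0 -0.08 0;-0.743 0.928 0 0 0 -0.16 0;-0.743 0.928 0 0 0 -0.244 0;-0.743 0.928 0 0 0 -0.244 0;-0.743 0.928 0 0 0 -0.244 0",
)

```text
time: 13.0
position: [0.5122, -0.0411, 0.1767]
tool_rot: [0.996, 0.094, -0.001, -0.0]
ft_force: [-0.2, -0.2, 0.2]
grip_width: 0.0003
grip_force: 0.0
```

```bash
python3 -c "
from h import *
print(go([.5117,-.0405],.088,11),robot.get_obs()['position'])"
```

```text
[-0.002 -0.006  0.887 -0.001  0.001 -0.003] [ 0.51215075 -0.04112108  0.17666095]
```

move_arm(
  moves="0 -0.005 0.4 0 0 0 0;0 -0.005 0.7 0 0 0 0;0 -0.005 0.88 0 0 0 0;0 -0.005 0.88 0 0 0 0",
)

```text
time: 13.4
position: [0.5114, -0.0394, 0.0866]
tool_rot: [0.995, 0.095, -0.003, -0.001]
ft_force: [-0.5, -0.4, -0.2]
grip_width: 0.0001
grip_force: 0.0
```

move_arm(
  moves="0 0 0.03 0 0 0 0;0 0 0.06 0 0 0 0;0 0 0.09 0 0 0 0;0 0 0.11 0 0 0 0;0 0 0.11 0 0 0 0",
)

```text
time: 13.9
position: [0.5134, -0.0407, 0.0793]
tool_rot: [0.995, 0.095, 0.001, 0.0]
ft_force: [2.4, 2.1, 3.6]
grip_width: 0.0003
grip_force: 1.8
```

move_arm(
  moves="0 0 0.02 0 0 0 0;0 0 0.04 0 0 0 0;0 0 0.05 0 0 0 0;0 0 0.05 0 0 0 0",
)

```text
time: 14.3
position: [0.5134, -0.0408, 0.077]
tool_rot: [0.995, 0.095, 0.002, 0.001]
ft_force: [-2.6, 4.0, 27.3]
grip_width: 0.0005
grip_force: 13.8
```

Bottomed out: TCP is at 0.077 with 27 N. Holding for over a second, then release and rise.

move_arm(
  moves="0 0 0 0 0 0 0;0 0 0 0 0 0 0;0 0 0 0 0 0 0;0 0 0 0 0 0 0;0 0 0 0 0 0 0;0 0 0 0 0 0 0;0 0 0 0 0 0 0;0 0 0 0 0 0 0;0 0 0 0 0 0 0;0 0 0 0 0 0 0;0 0 0 0 0 0 0;0 0 0 0 0 0 0",
)

```text
time: 15.5
position: [0.5134, -0.0408, 0.077]
tool_rot: [0.995, 0.095, 0.002, 0.001]
ft_force: [-2.4, 4.1, 27.1]
grip_width: 0.0004
grip_force: 13.8
```

move_arm(
  moves="0 0 -0.05 0 0 0 0;0 0 -0.1 0 0 0 0;0 0 -0.2 0 0 0 0;0 0 -0.6 0 0 0 0;0 0 -1 0 0 0 0;0 0 -1 0 0 0 0",
)

```text
time: 16.1
position: [0.5148, -0.0418, 0.1779]
tool_rot: [0.995, 0.095, 0.004, 0.002]
ft_force: [0.5, -0.7, 0.7]
grip_width: 0.0006
grip_force: 0.0
```

move_arm(
  moves="-0.3 0.5 -0.5 0 0 0 0;-0.6 0.9 -0.5 0 0 0 0;-0.6 0.9 -0.5 0 0 0 0;-0.6 0.9 -0.5 0 0 0 0;-0.6 0.9 -0.5 0 0 0 0",
)

```text
time: 16.6
position: [0.4694, -0.1403, 0.2229]
tool_rot: [0.996, 0.095, -0.001, -0.001]
ft_force: [-0.3, 0.1, 0.3]
grip_width: 0.0003
grip_force: 0.0
```

```bash
python3 -c "
from h import *
c=cam('top');cv2.imwrite('pics/t8.png',cv2.resize(c['bgr'][140:320,190:410],None,fx=3.3,fy=3.3))
o=robot.get_obs();print(o['time'],o['position'],o['ft_force'])"
```

```text
16.65 [ 0.46963612 -0.13974717  0.22270729] [0.146761   0.6587071  0.48311076]
```

View pics/t8.png

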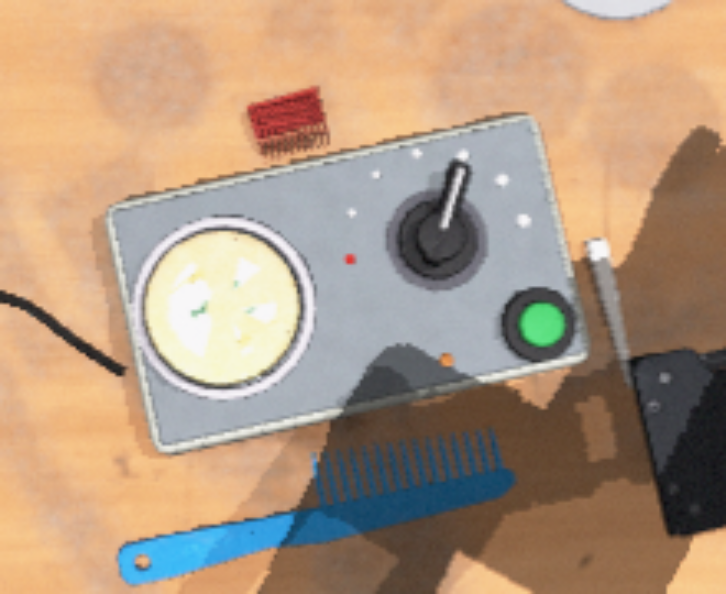

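The pointer (462,165) is aimed at the fifth dot, the button (543,324) is up, and the tin, comb, guard and clip haven't moved. Handing in.

```bash
python3 -c "
from rig import robot
print(robot.hand_in())"
```

```text
the job is handed in; nothing more can be done
None
```

The selector is in the fifth position, the start button was held fully down for over a second and came back up, nothing else looked moved in the last picture, and the job is handed in; no verdict came back.

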